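# Set the lamp's filter lever to the third click

### The arm

A 6-joint arm with a two-finger parallel gripper is mounted at the origin on the work surface. World frame = base frame: x ahead of the robot, y to its left, z up, the work surface at z = 0. Lengths are in mm, angles in degrees, forces in N, time in s.
With the tool pointing down it reaches from about 300 to 850 mm from the base axis. Payload 4.2 kg.
Tool frame: the origin (TCP) lies at the centre of the arm's flange, where the gripper is bolted on; the fingertips stand 191 mm ahead of it and the grasp point (between the pads) lies 172 mm ahead of it; z points along the fingers, x is the direction in which the jaws open and shut, and the axes are right-handed (so a half turn about z gives the same grasp; the last joint's range is limited). The gripper opens to 91 mm and grips with 3 to 60 N. Pads are 32 mm wide; open, the fingers measure 118 mm over their backs; the gripper's body (76 mm by 178 mm) begins 60 mm behind the grasp point.
Start: joints at [-1.146, 18.312, 89.639, -0, 72.044, -1.146], TCP at [574.998, 0.001, 404.776] pointing down, gripper open.
Joint ranges: [-177.97, 177.97], [-48.28, 115.42], [12.27, 149.76], [-77.06, 257.06], [2.81, 150.46], [-146.56, 146.56]. Speed limits (degrees/s): [147.25, 147.25, 180, 180, 180, 180].

### API

Orientations are given as [roll, pitch, yaw] about the fixed x, y, z axes, in that order (R = Rz(yaw) Ry(pitch) Rx(roll)).
In Python, from workcell import telemetry, imaging, env gives the robot as it stands. The module is installed in compiled form; this text tells all that it offers.
- The arm moves only by the tool jog_arm, never from a script. Its argument "series" is a list of rows, each a list of 3 entries, a list of its own where there are three numbers: the shift along the world's x, y, z in mm, then the turn, a rotation vector about the world's x, y, z in rad, then the opening, from 0 (shut) to 1 (fully open). In form: [[[x, y, z], [ax, ay, az], jaw], ...]. A call has exactly 5 rows; each row is the pose to reach, as a shift and turn from the pose measured when the call began; what a row does not reach only later rows make up. A row lasts 1/12 s, in which the tool goes at most 41.7 mm and 7.16 degrees, less where a joint would pass 70% of its speed; a pose out of reach is approached as far as the arm can. A call with a gripper value outside its range is refused whole. The fingers move at their own pace and stop on an object; "squeeze" is the grip in N (left out, the last holds). Time passes only in rows, so rows that repeat a pose let the fingers close, or fill a call up. It gives the time, the measured TCP pose, the force and the opening at its end, in the units of the state.
- telemetry.state(): the state, without advancing time (a new reading comes with each control period).
- imaging.grab_frame(name): name is "scene" or "side" or "wrist"; returns a dict with "pixels" (480x640x3 uint8, red, green, blue), "fov_y" (degrees; the focal length in pixels is half the picture's height over the tangent of half this angle, whatever the lens; pixels are square), "cx", "cy" (the principal point, pixels), "R" (3x3) and "t" (3): a world point X has camera coordinates R X + t; the wrist camera has in their place "T_tool_cam" (4x4, takes a point from camera to tool coordinates, whose origin is the TCP and whose axes are the tool frame's). Camera axes: x right, y down, z forward; pixel columns grow to the right and rows downward; lengths in mm; the calibration is good to about 2 mm. A picture is of the moment at which its call begins: read the wrist's pose just before it. There is no depth.
- env.job_done(): hands the job in, once; it reports no verdict.
The state is a dict: "time_s": time; "qpos": joint angles; "qvel": joint speeds; "effort": joint torques, N m; "ee_pos": TCP position; "ee_rot": TCP orientation; "force": force on the tool from outside, world axes, zero at the start; "torque": the same for the moment, N m; "gripper_width": finger opening in mm.
Only numpy, scipy, OpenCV 4.12 (cv2) and the standard library are available. Lean on these libraries where they do the work, as an engineer would, in place of code of your own. Each camera call takes 0.05 s, during which the arm holds its last target.

### The job

The orange filter lever on top of the microscope's lamp box has been left on an unknown click. Pushing it only with the fingertips, without pinching it, first push it fully home to the end with the green bar, then push it back the other way exactly three clicks, never running on past the third. Leave it resting in that third notch, take the fingers away, and leave everything else standing where it is.

Things in the scene. Friction and masses are not known exactly. Their poses are not given: they have to be found in the camera images.
- lamp_box: white microscope lamp box, fixed to the table, 160 mm (its x) x 240 mm (its y) x 100 mm tall; origin at the centre of its underside, z up, blue panel on its -x side. In the flat lid (100 mm above the table) runs a straight black slot along the box's y, 20 mm to the -x side of the lid's centre line; the lever slides in it. A green bar on the lid, 60 mm beyond the centre of the lever's home position on the -y side, marks the home end
- filter_lever (a joint): travel of the lever along the box's +y axis, m: 0 = home notch (its hard end stop is 1.5 mm farther, at -0.0015), notches every 18 mm at 0, 0.018, 0.036, 0.054 (the third click), 0.072 and 0.090; hard stop at 0.0915. Each notch holds the lever by a spring; a push of about 4 to 6 N at the handle breaks it out, the push needed then falls steadily to almost nothing half-way (9 mm), and the lever then jumps forward by itself into the next notch and stays there
- lever_top (a point): centre of the top of the lever's handle: an upright orange block, 40 mm (box x) x 18 mm (box y, the way it slides) x 36 mm tall, reaching from 2 to 38 mm above the lid (top 138 mm above the table). When home, this point is at x = -20, y = -40, z = 138 mm in the lamp box's frame
- lever_home_half: the half of the orange handle (9 mm thick) whose outer face looks to the home end (box -y): push here to move the lever away from home; its origin is in the lid's surface at the handle's centre
- lever_out_half: the other half of the orange handle (9 mm thick), whose outer face looks away from home (box +y): push here to send the lever home; its origin is in the lid's surface at the handle's centre
- eyepiece: dark metal eyepiece, 32 mm across, 46 mm tall, standing loose on the lamp box's lid; origin at the centre of its underside. A bystander
- slip_box: small blue plastic box, 32 x 45 x 20 mm, lying loose on the lamp box's lid; origin at the centre of its underside. A bystander
- amber_bottle: amber bottle with black cap, 54 mm across, 110 mm tall, standing loose beside the lamp box; origin at the centre of its underside. A bystander
- stain_jar: open glass jar, 60 mm across, 70 mm tall, standing loose beside the lamp box; origin at the centre of its underside. A bystander
- petri_dish: flat clear dish, 90 mm across, 17 mm tall, loose in front of the lamp box; origin at the centre of its underside. A bystander
- camera_head: blue camera head with black nose, 45 x 45 mm, 77 mm tall, standing loose near the robot; origin at the centre of its underside. A bystander
- slide_case: green plastic case, 85 x 40 x 30 mm, lying loose near the robot; origin at the centre of its underside. A bystander

How it is judged:
By the outcome, as a careful person would: the job done as asked, in the order asked, and still so for the second after the job is handed in, with the robot touching nothing.
It also fails if it takes over 67 s, if anything falls off the work surface, if the arm or the gripper's body presses on something with over 40 N, if the wrist force passes 120 N, or if a joint passes its speed limit or range.

## Working session

There is one attempt and no reset: what is moved stays moved. The work goes in short steps, Python scripts to look and compute and a tool call to move; the robot and the scene stay as the last step left them, time stands still between calls to the robot, and variables do not carry over. Pictures are saved under pics/ and viewed, and the job is handed in when it is done.

Besides the shell and the picture viewer there is one more tool, called after "Call:" by a JSON object that holds its "op" and its "data", one argument or row to a line. jog_arm: Moves the arm, as the interface text tells. Its arguments: {"type":"object","properties":{"series":{"type":"array"},"squeeze":{"type":"number"}},"required":["series"]}

```bash
mkdir -p pics; cat > h.py <<'E'
import numpy as np, cv2
from workcell import telemetry, imaging, env
def grab(n,fn):
    s=telemetry.state(); f=imaging.grab_frame(n)
    cv2.imwrite(fn,f["pixels"][:,:,::-1]); return s,f
E
python3 - <<'E'
from h import *
for n in ["scene","side","wrist"]:
    s,f=grab(n,f"pics/{n}0.png")
    import pickle; pickle.dump((s,f),open(n+"0.pkl","wb"))
    print(n,{k:(v if k!="pixels" else 0) for k,v in f.items()})
print(s)
E
```

```text
scene {'pixels': 0, 'fov_y': 55.9834540108299, 'cx': 320.2668809147306, 'cy': 237.54450146085526, 'R': array([[-0.63131719,  0.77551646, -0.00358152],
       [ 0.62129262,  0.50299492, -0.60082576],
       [-0.46414878, -0.3815368 , -0.79937199]]), 't': array([ 357.66393094, -265.53822074, 1193.99297102])}
side {'pixels': 0, 'fov_y': 55.77677973155432, 'cx': 320.8520286343224, 'cy': 232.31743485600433, 'R': array([[-0.99657695, -0.079323  ,  0.0232861 ],
       [-0.06130409,  0.52011314, -0.85189444],
       [ 0.05546342, -0.8504059 , -0.52319559]]), 't': array([551.63135656, 143.07575629, 973.44032014])}
wrist {'pixels': 0, 'fov_y': 68.46369547146654, 'cx': 322.8402586273329, 'cy': 237.2753106470982, 'T_tool_cam': array([[ 9.99999398e-01, -1.95106971e-04, -1.07964864e-03,
        -1.52111722e-01],
       [ 4.71802783e-04,  9.64897472e-01,  2.62626437e-01,
        -7.55937041e+01],
       [ 9.90509997e-04, -2.62626788e-01,  9.64896984e-01,
         2.14666072e+01],
       [ 0.00000000e+00,  0.00000000e+00,  0.00000000e+00,
         1.00000000e+00]])}
{'time_s': 0.1, 'qpos': array([-1.14593443e+00,  1.83480397e+01,  8.96993115e+01, -1.18752445e-03,
        7.20429022e+01, -1.14734008e+00]), 'qvel': array([ 0.02583859, -0.14435087, -0.02179727, -0.00611044, -0.04361127,
       -0.01968433]), 'effort': array([ 5.01049108e-04, -4.13330913e+01, -2.32510239e+01,  7.29743019e-02,
        4.21804120e-02, -4.88014211e-05]), 'ee_pos': array([5.74855470e+02, 6.12031737e-04, 4.04004200e+02]), 'ee_rot': array([-1.79999322e+02,  9.02578469e-02,  1.77319413e-03]), 'force': array([-0.63357496, -0.38169274,  0.47049761]), 'torque': array([ 0.01022569, -0.00656849, -0.00046012]), 'gripper_width': 91.2712748122196}
```

View pics/scene0.png

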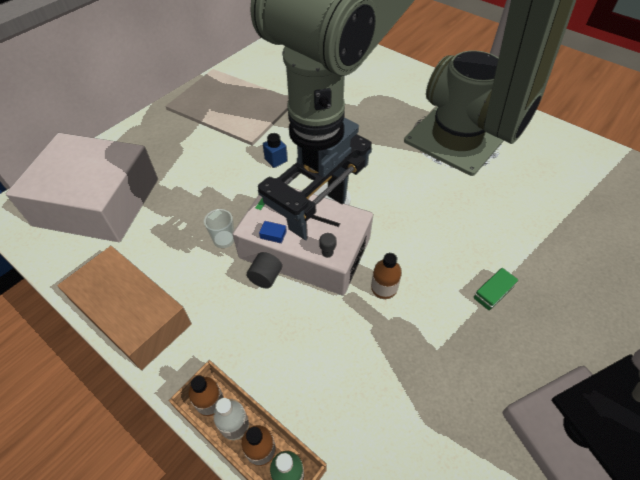

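View pics/side0.png

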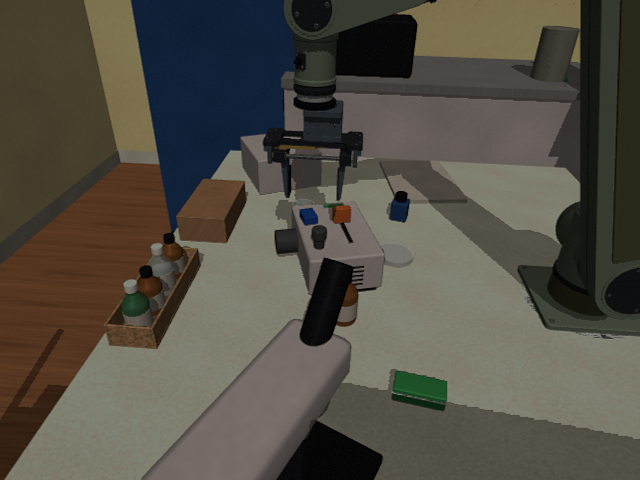

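View pics/wrist0.png

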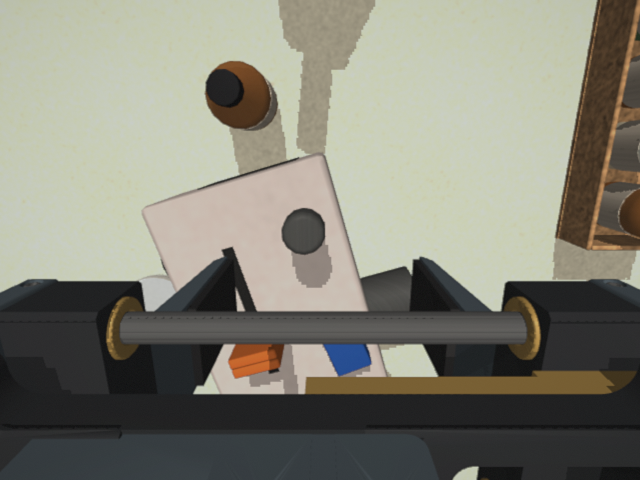

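The wrist view shows the lid's +y corners near (145,208) and (322,155), the eyepiece at (303,232), the lever at about (257,358) and the blue slip box at (347,358). The side view shows the green bar at (335,205), which is beyond the lever at (342,214). I'll measure these next.

```bash
cat >> h.py <<'E'
from scipy.spatial.transform import Rotation as Ro
def cam(s,f):
    h=f["pixels"].shape[0]; fl=h/2/np.tan(np.radians(f["fov_y"]/2))
    if "R" in f: R=f["R"].T; c=-R@f["t"]
    else:
        Rt=Ro.from_euler("xyz",s["ee_rot"],degrees=True).as_matrix(); T=f["T_tool_cam"]
        R=Rt@T[:3,:3]; c=s["ee_pos"]+Rt@T[:3,3]
    return R,c,fl
def cast(s,f,uv,z):
    R,c,fl=cam(s,f); d=R@np.array([(uv[0]-f["cx"])/fl,(uv[1]-f["cy"])/fl,1]); return c+d*(z-c[2])/d[2]
def proj(s,f,X):
    R,c,fl=cam(s,f); p=R.T@(np.array(X)-c); return np.array([f["cx"]+fl*p[0]/p[2],f["cy"]+fl*p[1]/p[2]])
E
python3 - <<'E'
from h import *
import pickle
D={n:pickle.load(open(n+"0.pkl","rb")) for n in ["scene","side","wrist"]}
def masks(f):
    hsv=cv2.cvtColor(f["pixels"],cv2.COLOR_RGB2HSV)
    return dict(orange=cv2.inRange(hsv,(4,170,120),(14,255,255)),blue=cv2.inRange(hsv,(105,150,60),(125,255,255)),green=cv2.inRange(hsv,(50,120,60),(85,255,255)))
for n,(s,f) in D.items():
    for k,m in masks(f).items():
        N,l,st,c=cv2.connectedComponentsWithStats(m)
        for i in range(1,N):
            if st[i][4]>15: print(n,k,st[i],c[i].round(1), cast(s,f,c[i],{'orange':128,'blue':120,'green':100}[k]).round(0))
s,f=D["wrist"]
for uv in [(145,208),(322,155),(386,378)]: print(uv,cast(s,f,uv,100).round(1))
for uv in [(228,248),(253,312)]: print("slot",cast(s,f,uv,100).round(1))
# crops
for n,(x,y,w,h) in {"side":(270,180,140,110),"scene":(200,170,200,150),"wrist":(130,140,290,260)}.items():
    p=D[n][1]["pixels"][y:y+h,x:x+w,::-1]; k=min(800//w,600//h); cv2.imwrite(f"pics/c_{n}.png",cv2.resize(p,None,fx=k,fy=k,interpolation=cv2.INTER_CUBIC)); print(n,k)
E
```

```text
scene blue [264 142  22  25 283] [276.8 153.4] [ 434. -230.  120.]
scene blue [260 222  25  20 376] [272.2 231.4] [598. -91. 120.]
scene green [256 199   8  10  39] [260.1 204.3] [ 552. -170.  100.]
scene green [477 269  40  36 718] [496.5 286.2] [427. 292. 100.]
scene green [475 296  15  13  42] [481.8 302.3] [473. 287. 100.]
side orange [337 206   9   4  23] [340.4 207.8] [ 521. -111.  128.]
side blue [392 199  17   7  45] [400.6 202.9] [ 380. -168.  120.]
side blue [300 208  18  17 205] [309.  215.9] [589. -80. 120.]
side green [ 394  371   53   32 1130] [420.5 386.5] [386. 354. 100.]
wrist orange [ 229  345   51   33 1202] [251.8 359.4] [515. -98. 128.]
wrist blue [ 324  344   47   31 1007] [347.8 356.5] [ 595. -101.  120.]
(145, 208) [429.4  23.3 100. ]
(322, 155) [573.3  65.3 100. ]
(386, 378) [ 632.6 -137.   100. ]
slot [494.5 -10.6 100. ]
slot [512.3 -69.6 100. ]
side 5
scene 4
wrist 2
```

View pics/c_side.png

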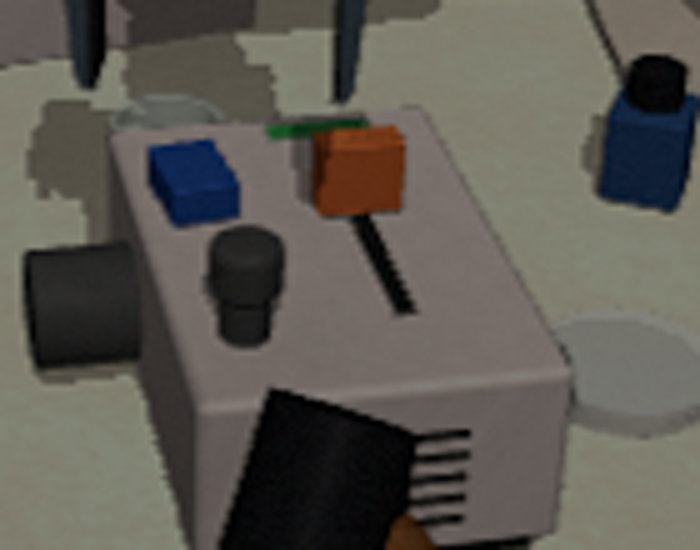

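View pics/c_scene.png

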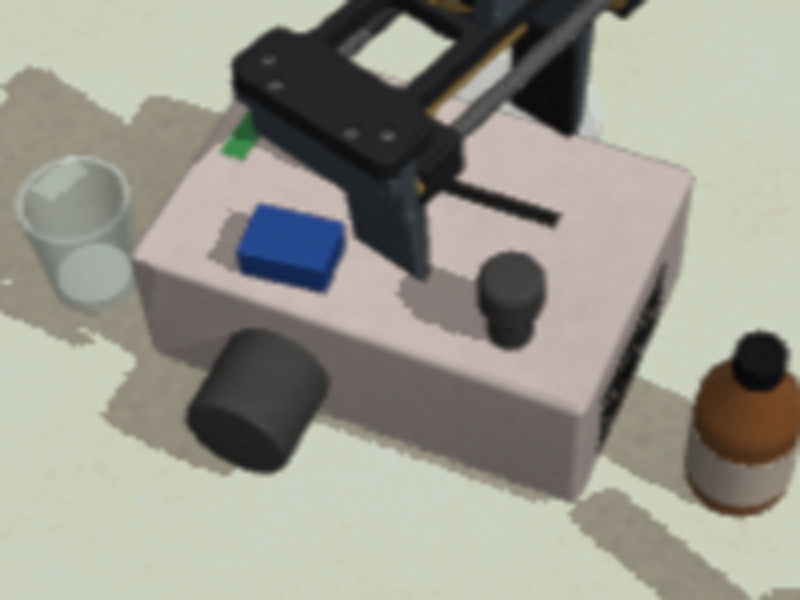

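View pics/c_wrist.png

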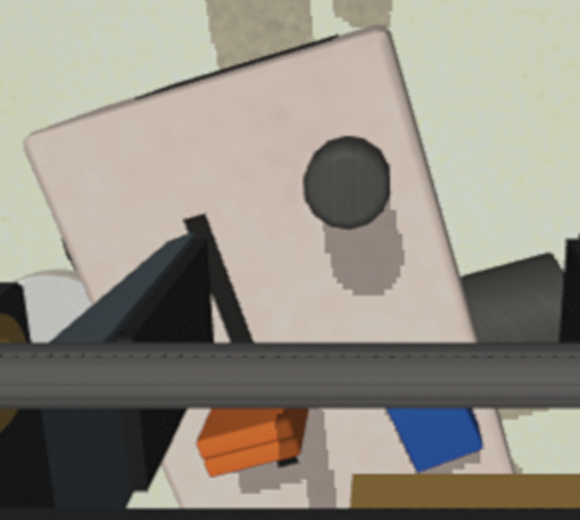

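Call:
{"op": "jog_arm", "data": {
  "series": [
    [[-20,-25,0],[0,0,0.1],0],
    [[-40,-50,0],[0,0,0.2],0],
    [[-60,-80,0],[0,0,0.286],0],
    [[-70,-110,0],[0,0,0.286],0],
    [[-70,-110,0],[0,0,0.286],0]
  ],
  "squeeze": 20
}}

```text
time_s: 0.57
ee_pos: [502.9, -113.4, 404.1]
ee_rot: [179.9, 0.2, 16.2]
force: [0.4, -0.8, 1.3]
gripper_width: 60.7
```

Call:
{"op": "jog_arm", "data": {
  "series": [
    [[0,0,0],[0,0,0],0],
    [[0,0,0],[0,0,0],0],
    [[0,0,0],[0,0,0],0],
    [[0,0,0],[0,0,0],0],
    [[0,0,0],[0,0,0],0]
  ]
}}

```text
time_s: 0.98
ee_pos: [503.3, -112.7, 403.9]
ee_rot: [179.9, 0.2, 16.2]
force: [-0.5, -0.4, -0.0]
gripper_width: 27.9
```

```bash
python3 - <<'E'
from h import *
import pickle
for n in ["scene","side","wrist"]:
    D=grab(n,f"pics/{n}1.png"); pickle.dump(D,open(n+"1.pkl","wb"))
s=D[0]; print(s["ee_pos"],s["ee_rot"],s["force"],s["gripper_width"],s["time_s"])
E
```

```text
[ 503.21950603 -112.81251268  403.97285701] [179.89678694   0.20084554  16.23385666] [ 0.09355221 -0.15163358 -0.64439631] 19.405326429133904 1.0833
```

View pics/wrist1.png

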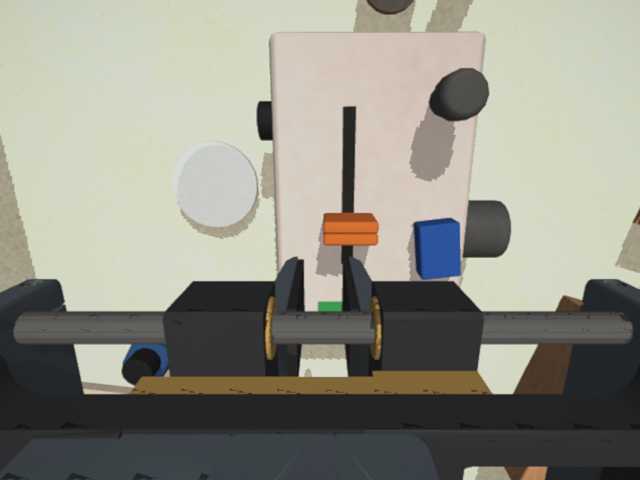

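View pics/scene1.png

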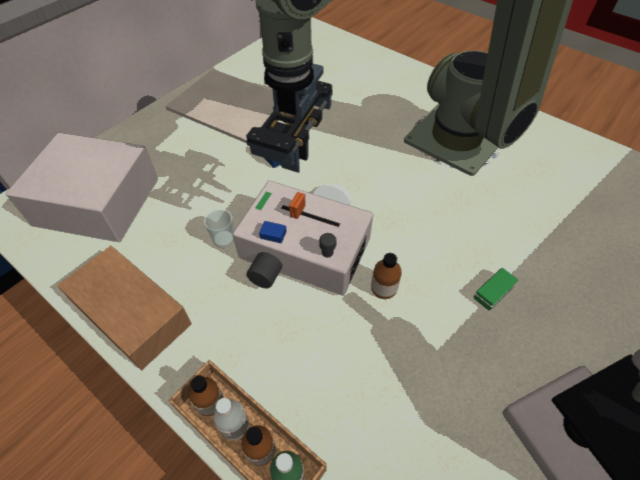

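```bash
python3 - <<'E'
from h import *
import pickle
s,f=pickle.load(open("wrist1.pkl","rb"))
p=f["pixels"][195:325,260:470,::-1]; cv2.imwrite("pics/c1.png",cv2.resize(p,None,fx=3.8,fy=3.8,interpolation=cv2.INTER_NEAREST))
print(f["pixels"][208:250,345].tolist())
for uv in [(272,35),(484,35),(349,108),(348,205)]: print(uv,cast(s,f,uv,100).round(1))
for n in ["scene","side","wrist"]:
    s,f=pickle.load(open(n+"1.pkl","rb"))
    hsv=cv2.cvtColor(f["pixels"],cv2.COLOR_RGB2HSV)
    for k,m in dict(orange=cv2.inRange(hsv,(4,150,90),(14,255,255)),green=cv2.inRange(hsv,(50,120,60),(85,255,255))).items():
        N,l,st,c=cv2.connectedComponentsWithStats(m)
        for i in range(1,N):
            if st[i][4]>30: print(n,k,st[i],c[i].round(1), cast(s,f,c[i],{'orange':128,'blue':120,'green':101}[k]).round(1))
E
```

```text
[[40, 39, 38], [39, 38, 37], [39, 40, 39], [42, 38, 37], [90, 52, 37], [148, 75, 35], [149, 76, 34], [149, 75, 33], [149, 76, 35], [149, 76, 34], [150, 76, 34], [151, 76, 35], [150, 75, 34], [164, 83, 38], [202, 105, 48], [212, 112, 50], [213, 114, 51], [213, 114, 52], [212, 112, 51], [212, 111, 50], [213, 110, 50], [213, 109, 49], [213, 108, 48], [204, 104, 47], [167, 85, 38], [150, 76, 35], [195, 100, 46], [212, 112, 50], [214, 114, 52], [212, 113, 51], [212, 112, 51], [212, 111, 50], [212, 109, 49], [213, 109, 49], [213, 107, 48], [205, 104, 47], [166, 85, 39], [99, 54, 28], [38, 29, 27], [28, 29, 29], [28, 28, 27], [29, 29, 27]]
(272, 35) [425.6  19.5 100. ]
(484, 35) [571.5  61.7 100. ]
(349, 108) [493.4 -12.2 100. ]
(348, 205) [514.7 -83.1 100. ]
scene orange [290 193  15  25 265] [297.  204.8] [523.3 -93.3 128. ]
scene orange [383 265  17  17 213] [391.8 274. ] [540.2 140.  128. ]
scene orange [194 384  23  22 306] [206.  395.5] [887.3  45.5 128. ]
scene orange [249 434  23  24 309] [261.1 447.1] [887.2 156.9 128. ]
scene green [256 193  14  16  79] [262.7 200.5] [ 541.9 -171.9  101. ]
scene green [477 269  40  36 717] [496.6 286.2] [427.9 292.  101. ]
side orange [333 205  18  18 271] [341.7 213.6] [516.8 -84.2 128. ]
side orange [ 41 231  54   5  77] [ 69.2 232.5] [1060.5   60.4  128. ]
side orange [120 236  43   5  65] [143.  237.2] [908.2  60.2 128. ]
side orange [  0 283  37   3  60] [ 16.9 284.2] [1056.7  228.6  128. ]
side orange [ 68 287  57   6 112] [ 98.8 290.2] [912.8 229.1 128. ]
side orange [ 11 365  21   6  54] [ 20.5 367.6] [935.7 399.7 128. ]
side orange [ 40 367  38   5 113] [ 56.6 369.3] [885.9 397.6 128. ]
side green [ 394  371   53   32 1132] [420.5 386.5] [386.4 354.5 101. ]
wrist orange [ 324  212   54   34 1654] [349.8 229.1] [518.1 -95.8 128. ]
wrist green [319 302  24   9 215] [330.4 306. ] [ 526.4 -172.5  101. ]
```

View pics/c1.png

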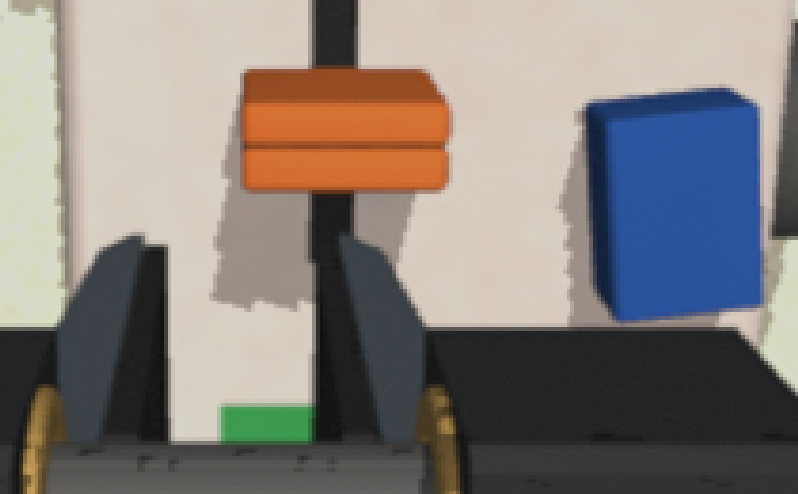

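```bash
python3 - <<'E'
from h import *
import pickle
s,f=pickle.load(open("wrist1.pkl","rb"))
e1=cast(s,f,(349.5,107),100);e2=cast(s,f,(347.5,264),100)
L=cast(s,f,(350.3,233.3),138)
d=(e1-e2)/np.linalg.norm(e1-e2); print(e1,e2,np.linalg.norm(e1-e2),"yaw",np.degrees(np.arctan2(-d[0],d[1])))
w=cast(s,f,(377.5,233),138)-cast(s,f,(323,233),138);print("width",np.linalg.norm(w),np.degrees(np.arctan2(w[1],w[0])))
print("depth",np.linalg.norm(cast(s,f,(350,245),138)-cast(s,f,(350,221.5),138)))
m=(e1+e2)/2; print("lever",L,"rel slot centre",(L-m)@d, "travel",(L-m)@d+45)
a=cast(s,f,(320,302),101); a2=cast(s,f,(320,310.5),101); print("green",(a-m)@d+5,(a2-m)@d+5)
c=cast(s,f,(484,33),98); print("far edge y",(c-m)@d+5)
# lever from scene/side by top centre check
for n in ["scene","side"]:
    s2,f2=pickle.load(open(n+"1.pkl","rb"));print(n,proj(s2,f2,L),proj(s2,f2,L-np.array([0,0,18])))
np.save("box.npy",np.array([m,d]))
E
```

```text
[493.56361298 -11.45516666 100.        ] [ 529.29687975 -131.51034779  100.        ] 125.26018070810412 yaw 16.575129252627384
width 38.99038794277409 16.27577019334313
depth 17.391110415865413
lever [517.99715989 -96.4397501  138.        ] rel slot centre -25.793301228052986 travel 19.206698771947014
green -92.19831399012315 -100.33536830763282
far edge y 117.3245029924491
scene [297.3624009  198.99548291] [297.76340746 205.07520653]
side [341.58748891 207.04242487] [341.21020028 214.08383408]
```

Call:
{"op": "jog_arm", "data": {
  "series": [
    [[2,26,0],[0,0,0],0],
    [[4.5,52,0],[0,0,0.003],0],
    [[4.5,52,0],[0,0,0.003],0],
    [[4.5,52,-35],[0,0,0.003],0],
    [[4.5,52,-60],[0,0,0.003],0]
  ]
}}

```text
time_s: 1.55
ee_pos: [507.8, -60.5, 343.6]
ee_rot: [179.8, 0.1, 16.5]
force: [-0.9, 0.2, -0.5]
gripper_width: 0.3
```

```bash
python3 - <<'E'
from h import *
import pickle
for n in ["wrist","side"]:
    D=grab(n,f"pics/{n}2.png"); pickle.dump(D,open(n+"2.pkl","wb"))
s=D[0]; print(s["ee_pos"],s["ee_rot"],s["force"],s["gripper_width"],s["time_s"])
p=D[1]["pixels"][120:270,250:450,::-1]; cv2.imwrite("pics/c2.png",cv2.resize(p,None,fx=4,fy=4))
E
```

```text
[506.03170868 -60.48144032 338.34745008] [-179.90341404    0.69088968   16.46105834] [-2.19806877 -0.07129212 -2.73501207] 0.5803230355280442 1.6
```

View pics/wrist2.png

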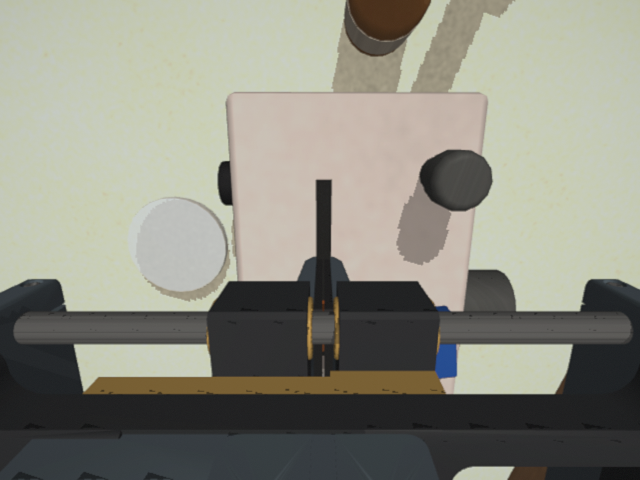

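View pics/c2.png

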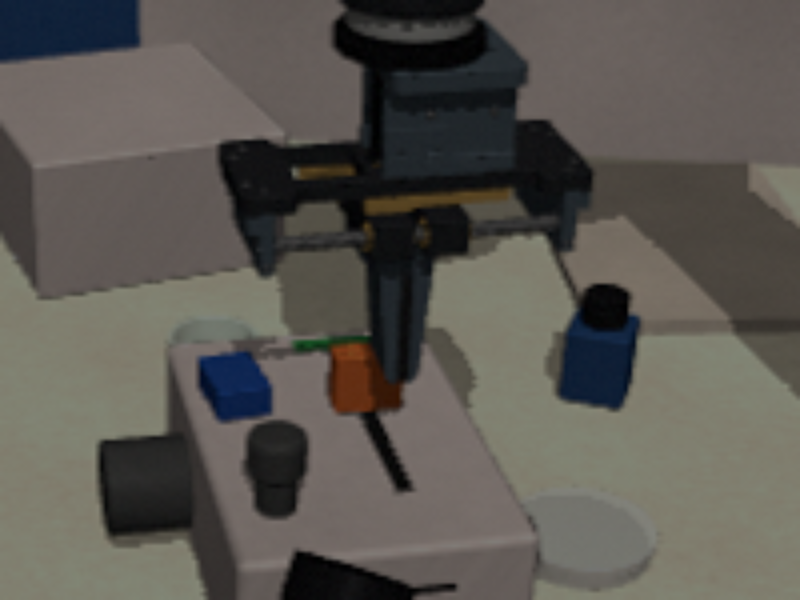

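Call:
{"op": "jog_arm", "data": {
  "series": [
    [[1,0,-12],[0,0,0],0],
    [[1,0,-24],[0,0,0],0],
    [[1,0,-36],[0,0,0],0],
    [[1,0,-36],[0,0,0],0],
    [[1,0,-36],[0,0,0],0]
  ]
}}

```text
time_s: 2.07
ee_pos: [507.8, -60.9, 305.4]
ee_rot: [-179.9, 0.6, 16.4]
force: [-0.5, 0.6, 0.7]
gripper_width: 0.1
```

```bash
cat > look.py <<'E'
from h import *
import sys,pickle
k=sys.argv[1]
D=grab("side",f"pics/side{k}.png"); S=grab("scene",f"pics/scene{k}.png")
a=cv2.resize(D[1]["pixels"][150:270,260:420,::-1],None,fx=4,fy=4); b=cv2.resize(S[1]["pixels"][150:270,220:380,::-1],None,fx=4,fy=4)
cv2.imwrite(f"pics/c{k}.png",cv2.resize(np.hstack([a,b]),(800,300)))
s=telemetry.state(); m,d=np.load("box.npy"); p=s["ee_pos"]-m
print(s["ee_pos"].round(1),s["ee_rot"].round(2),"F along d",round(float(s["force"]@d),2),s["force"].round(2),"tip travel-coord",round(float(p@d)+45,2),"lat",round(float(p@np.array([d[1],-d[0],0])),2),"t",s["time_s"],s["gripper_width"])
for n,(s2,f) in (("side",D),("scene",S)):
    hsv=cv2.cvtColor(f["pixels"],cv2.COLOR_RGB2HSV); q=cv2.inRange(hsv,(4,150,60),(14,255,255))
    q[:180]=0;q[250:]=0;q[:,:280]=0;q[:,380:]=0
    N,l,st,c=cv2.connectedComponentsWithStats(q)
    if N>1:
        i=1+st[1:,4].argmax(); print(n,st[i],c[i].round(1))
for t in (0,18,36,54,72): print(t,[ (proj(*x, m+d*(t-45)+np.array([0,0,20]))).round(1).tolist() for x in (D,S)])
E
python3 look.py 3
```

```text
[507.9 -60.9 305.9] [-179.97    0.54   16.43] F along d -0.37 [-0.19 -0.44 -0.16] tip travel-coord 56.14 lat -0.33 t 2.1667 0.299289065888888
side [333 206   8  17 112] [336.2 214.6]
scene [291 215   7   3  12] [293.8 216. ]
0 [[338.8, 210.1], [288.8, 202.6]]
18 [[340.7, 213.9], [297.0, 205.2]]
36 [[342.7, 217.8], [305.4, 207.8]]
54 [[344.7, 221.8], [313.8, 210.5]]
72 [[346.9, 225.9], [322.2, 213.2]]
```

View pics/c3.png

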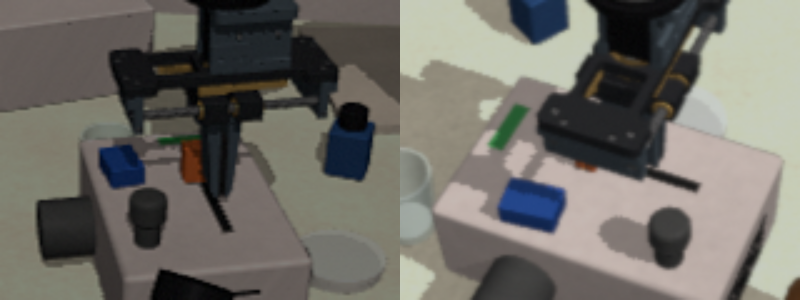

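Call:
{"op": "jog_arm", "data": {
  "series": [
    [[1,-3,-2],[0,0,0],0],
    [[2,-6,-3],[0,0,0],0],
    [[2.6,-8.6,-3],[0,0,0],0],
    [[3.1,-10.5,-3],[0,0,0],0],
    [[3.1,-10.5,-3],[0,0,0],0]
  ]
}}

```text
time_s: 2.58
ee_pos: [511.2, -71.9, 303.1]
ee_rot: [-180.0, 0.5, 16.4]
force: [-0.9, 0.0, 0.1]
gripper_width: 1.0
```

Call:
{"op": "jog_arm", "data": {
  "series": [
    [[0.4,-1.4,0],[0,0,0],0],
    [[0.8,-2.8,0],[0,0,0],0],
    [[1.3,-4.3,0],[0,0,0],0],
    [[1.7,-5.7,0],[0,0,0],0],
    [[1.7,-5.7,0],[0,0,0],0]
  ]
}}

```text
time_s: 3.0
ee_pos: [512.8, -77.5, 303.1]
ee_rot: [-180.0, 0.5, 16.4]
force: [-1.0, 3.0, 2.1]
gripper_width: 0.8
```

```bash
python3 look.py 4
```

```text
[512.8 -77.5 303.1] [-179.98    0.54   16.4 ] F along d 2.96 [-0.98  2.79  2.7 ] tip travel-coord 38.82 lat -0.43 t 3.1 0.8248413856522891
side [332 205   8  17 107] [335.3 213.5]
scene [291 216   1   1   1] [291. 216.]
0 [[338.8, 210.1], [288.8, 202.6]]
18 [[340.7, 213.9], [297.0, 205.2]]
36 [[342.7, 217.8], [305.4, 207.8]]
54 [[344.7, 221.8], [313.8, 210.5]]
72 [[346.9, 225.9], [322.2, 213.2]]
```

Call:
{"op": "jog_arm", "data": {
  "series": [
    [[0.4,-1.2,0],[0,0,0],0],
    [[0.7,-2.4,0],[0,0,0],0],
    [[1.0,-3.5,0],[0,0,0],0],
    [[1.2,-4,0],[0,0,0],0],
    [[1.2,-4,0],[0,0,0],0]
  ]
}}

```text
time_s: 3.52
ee_pos: [514.2, -82.0, 303.0]
ee_rot: [180.0, 0.5, 16.4]
force: [-0.6, -0.4, 0.7]
gripper_width: 0.5
```

Call:
{"op": "jog_arm", "data": {
  "series": [
    [[0.4,-1.2,0],[0,0,0],0],
    [[0.7,-2.4,0],[0,0,0],0],
    [[1.0,-3.5,0],[0,0,0],0],
    [[1.2,-4,0],[0,0,0],0],
    [[1.2,-4,0],[0,0,0],0]
  ]
}}

```text
time_s: 3.93
ee_pos: [515.5, -86.2, 303.0]
ee_rot: [179.9, 0.5, 16.4]
force: [0.5, 0.3, -0.2]
gripper_width: 0.5
```

```bash
python3 look.py 5
```

```text
[515.4 -86.1 303. ] [179.96   0.52  16.4 ] F along d -0.75 [-0.87 -1.04  0.43] tip travel-coord 29.9 lat -0.33 t 4.0333 0.8676494052652914
side [331 203   7  16 100] [334.2 210.7]
scene [283 213   4   2   4] [284.5 213.5]
0 [[338.8, 210.1], [288.8, 202.6]]
18 [[340.7, 213.9], [297.0, 205.2]]
36 [[342.7, 217.8], [305.4, 207.8]]
54 [[344.7, 221.8], [313.8, 210.5]]
72 [[346.9, 225.9], [322.2, 213.2]]
```

Call:
{"op": "jog_arm", "data": {
  "series": [
    [[0.5,-1.5,0],[0,0,0],0],
    [[1,-3,0],[0,0,0],0],
    [[1.5,-4.8,0],[0,0,0],0],
    [[2,-6.5,0],[0,0,0],0],
    [[2,-6.5,0],[0,0,0],0]
  ]
}}

```text
time_s: 4.45
ee_pos: [517.3, -92.1, 303.1]
ee_rot: [-179.9, 0.5, 16.3]
force: [-0.9, 5.5, 2.3]
gripper_width: 0.8
```

Call:
{"op": "jog_arm", "data": {
  "series": [
    [[0.2,-0.5,0],[0,0,0],0],
    [[0.3,-1,0],[0,0,0],0],
    [[0.4,-1.5,0],[0,0,0],0],
    [[0.6,-2,0],[0,0,0],0],
    [[0.6,-2,0],[0,0,0],0]
  ]
}}

```text
time_s: 4.87
ee_pos: [517.6, -92.9, 303.2]
ee_rot: [-179.7, 0.5, 16.3]
force: [-0.8, 8.9, 2.9]
gripper_width: 0.4
```

Call:
{"op": "jog_arm", "data": {
  "series": [
    [[0.3,-1,0],[0,0,0],0],
    [[0.6,-2,0],[0,0,0],0],
    [[0.8,-2.8,0],[0,0,0],0],
    [[0.8,-2.8,0],[0,0,0],0],
    [[0.8,-2.8,0],[0,0,0],0]
  ]
}}

```text
time_s: 5.28
ee_pos: [518.0, -94.0, 303.3]
ee_rot: [-179.4, 0.5, 16.2]
force: [-1.6, 11.7, 3.9]
gripper_width: 0.3
```

```bash
python3 look.py 6
```

```text
[517.9 -93.9 303.3] [-179.37    0.54   16.23] F along d 11.77 [-1.49 11.84  4.6 ] tip travel-coord 21.61 lat -0.17 t 5.3833 0.43184196239944195
side [331 202   7  17  95] [333.7 210.3]
scene [283 213   2   1   2] [283.5 213. ]
0 [[338.8, 210.1], [288.8, 202.6]]
18 [[340.7, 213.9], [297.0, 205.2]]
36 [[342.7, 217.8], [305.4, 207.8]]
54 [[344.7, 221.8], [313.8, 210.5]]
72 [[346.9, 225.9], [322.2, 213.2]]
```

View pics/c6.png

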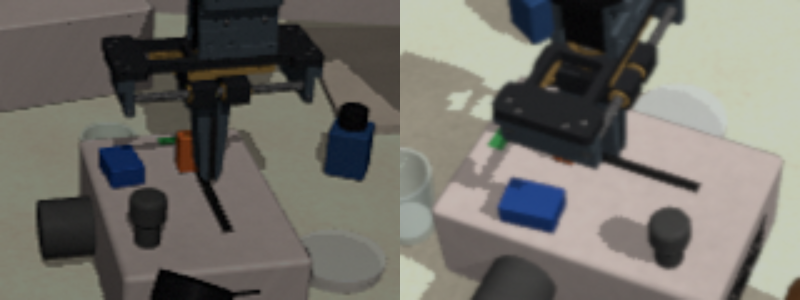

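Call:
{"op": "jog_arm", "data": {
  "series": [
    [[-2,7,0],[0,0,0],0],
    [[-4.5,15,0],[0,0,0],0],
    [[-4.5,15,20],[0,0,0],0],
    [[-4.5,15,55],[0,0,0],0],
    [[-4.5,15,90],[0,0,0],0]
  ]
}}

```text
time_s: 5.8
ee_pos: [513.1, -78.9, 393.3]
ee_rot: [-179.4, 0.7, 16.3]
force: [1.1, -0.3, 0.3]
gripper_width: 0.4
```

Call:
{"op": "jog_arm", "data": {
  "series": [
    [[6,-20,5],[0,0,0],0],
    [[12,-40,5],[0,0,0],0],
    [[18,-60,5],[0,0,0],0],
    [[21,-72,5],[0,0,0],0],
    [[21,-72,5],[0,0,0],0]
  ]
}}

```text
time_s: 6.22
ee_pos: [534.4, -152.7, 397.9]
ee_rot: [-179.5, 0.7, 16.1]
force: [-1.8, 0.4, 0.0]
gripper_width: 0.2
```

```bash
python3 look.py 7; python3 - <<'E'
from h import *
s,f=grab("wrist","pics/wrist7.png")
import pickle; pickle.dump((s,f),open("wrist7.pkl","wb"))
hsv=cv2.cvtColor(f["pixels"],cv2.COLOR_RGB2HSV); q=cv2.inRange(hsv,(4,150,150),(14,255,255))
N,l,st,c=cv2.connectedComponentsWithStats(q); i=1+st[1:,4].argmax(); print(st[i],c[i])
m,d=np.load("box.npy"); print("travel",(cast(s,f,c[i],138)-m)@d+45)
E
```

```text
[ 533.8 -150.8  397.8] [-179.33    0.78   16.21] F along d -0.48 [ 0.12 -0.47 -0.21] tip travel-coord -37.4 lat -1.17 t 6.3167 0.4426806059501574
side [331 202  18  17 273] [339.5 210. ]
scene [281 190  16  25 276] [288.6 202.3]
0 [[338.8, 210.1], [288.8, 202.6]]
18 [[340.7, 213.9], [297.0, 205.2]]
36 [[342.7, 217.8], [305.4, 207.8]]
54 [[344.7, 221.8], [313.8, 210.5]]
72 [[346.9, 225.9], [322.2, 213.2]]
[300 189  57  13 723] [328.38450899 195.01798064]
travel 6.025821454372874
```

View pics/wrist7.png

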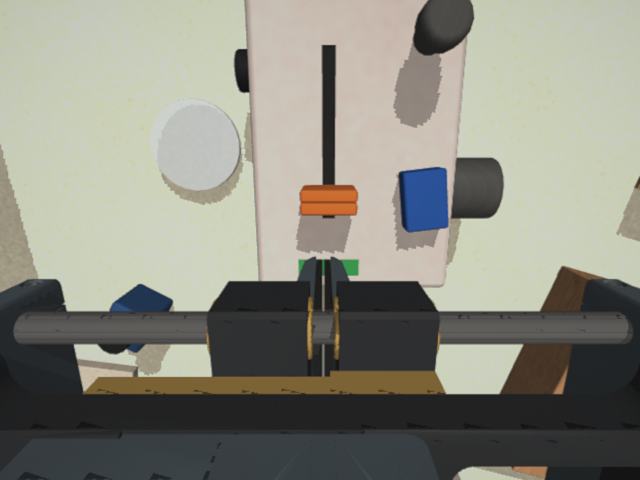

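```bash
cat > tip.py <<'E'
from h import *
s=telemetry.state(); m,d=np.load("box.npy"); R=Ro.from_euler("xyz",s["ee_rot"],degrees=True)
tip=s["ee_pos"]+R.apply([0,0,191]); p=tip-m
print("tip",tip.round(1),"coord",round(p@d+45,1),"lat",round(p@np.array([d[1],-d[0],0]),1))
print("fix rotvec",((Ro.from_euler("xyz",[180,0,16.4],degrees=True)*R.inv()).as_rotvec()).round(4))
E
python3 tip.py
python3 - <<'E'
from h import *
import pickle
s,f=pickle.load(open("wrist7.pkl","rb"));m,d=np.load("box.npy")
L=cast(s,f,(328.5,202.3),138)-m; print(L@d+45,L@np.array([d[1],-d[0],0]))
E
```

```text
tip [ 530.6 -148.9  206.9] coord -34.7 lat -3.7
fix rotvec [-0.0075 -0.0162  0.0026]
1.0431375831473275 -0.5020247925746049
```

Call:
{"op": "jog_arm", "data": {
  "series": [
    [[1,0.3,0],[-0.0075,-0.0162,0.0026],0],
    [[1,0.3,-25],[-0.0075,-0.0162,0.0026],0],
    [[1,0.3,-60],[-0.0075,-0.0162,0.0026],0],
    [[1,0.3,-85],[-0.0075,-0.0162,0.0026],0],
    [[1,0.3,-94],[-0.0075,-0.0162,0.0026],0]
  ]
}}

```text
time_s: 6.78
ee_pos: [533.3, -148.7, 300.3]
ee_rot: [-179.8, 0.3, 16.5]
force: [0.2, 0.0, 0.3]
gripper_width: 0.4
```

```bash
python3 look.py 8; python3 tip.py
```

```text
[ 534.3 -149.3  302.4] [-1.7989e+02  1.7000e-01  1.6460e+01] F along d -0.54 [ 0.04 -0.55  0.21] tip travel-coord -36.07 lat -0.24 t 6.8833 0.4093912857124794
side [331 202  18  17 279] [339.4 209.8]
scene [280 190  17  25 284] [288.4 202.2]
0 [[338.8, 210.1], [288.8, 202.6]]
18 [[340.7, 213.9], [297.0, 205.2]]
36 [[342.7, 217.8], [305.4, 207.8]]
54 [[344.7, 221.8], [313.8, 210.5]]
72 [[346.9, 225.9], [322.2, 213.2]]
tip [ 533.7 -149.1  111.4] coord -35.7 lat -0.8
fix rotvec [-0.001  -0.0035 -0.001 ]
```

View pics/c8.png

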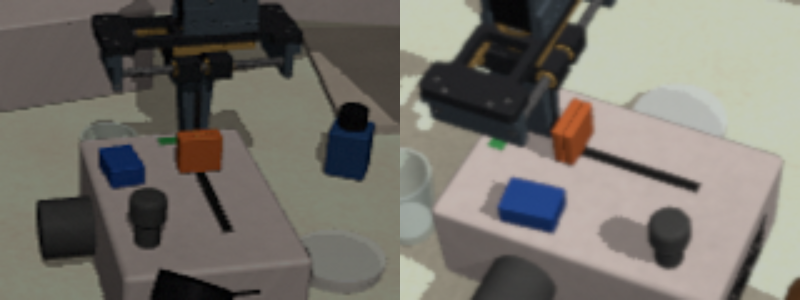

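Call:
{"op": "jog_arm", "data": {
  "series": [
    [[-0.8,2.5,0],[0,0,0],0],
    [[-1.6,5,0],[0,0,0],0],
    [[-2.3,7.5,0],[0,0,0],0],
    [[-2.9,9.6,0],[0,0,0],0],
    [[-2.9,9.6,0],[0,0,0],0]
  ]
}}

```text
time_s: 7.3
ee_pos: [531.9, -139.9, 304.0]
ee_rot: [179.9, 0.0, 16.5]
force: [1.0, -2.8, 3.0]
gripper_width: 0.8
```

Call:
{"op": "jog_arm", "data": {
  "series": [
    [[-0.3,1,0],[0,0,0],0],
    [[-0.6,2,0],[0,0,0],0],
    [[-0.9,3,0],[0,0,0],0],
    [[-1.1,3.8,0],[0,0,0],0],
    [[-1.1,3.8,0],[0,0,0],0]
  ]
}}

```text
time_s: 7.72
ee_pos: [530.8, -136.0, 304.4]
ee_rot: [179.9, -0.0, 16.5]
force: [0.4, -1.6, 2.0]
gripper_width: 0.4
```

Call:
{"op": "jog_arm", "data": {
  "series": [
    [[-0.3,1,0],[0,0,0],0],
    [[-0.6,2,0],[0,0,0],0],
    [[-0.9,3,0],[0,0,0],0],
    [[-1.1,3.8,0],[0,0,0],0],
    [[-1.1,3.8,0],[0,0,0],0]
  ]
}}

```text
time_s: 8.13
ee_pos: [529.4, -131.6, 304.1]
ee_rot: [-180.0, 0.0, 16.5]
force: [-0.3, 0.8, -0.6]
gripper_width: 0.9
```

```bash
python3 look.py 9; python3 tip.py
```

```text
[ 529.5 -131.8  304.1] [1.7998e+02 1.0000e-02 1.6490e+01] F along d -0.97 [ 1.23 -0.64  0.59] tip travel-coord -17.99 lat 0.12 t 8.2333 0.3208955171494262
side [332 204  18  17 282] [340.5 211.8]
scene [285 192  16  25 284] [293.2 203.9]
0 [[338.8, 210.1], [288.8, 202.6]]
18 [[340.7, 213.9], [297.0, 205.2]]
36 [[342.7, 217.8], [305.4, 207.8]]
54 [[344.7, 221.8], [313.8, 210.5]]
72 [[346.9, 225.9], [322.2, 213.2]]
tip [ 529.5 -131.9  113.1] coord -18.1 lat 0.1
fix rotvec [ 0.0004 -0.     -0.0016]
```

Call:
{"op": "jog_arm", "data": {
  "series": [
    [[-0.2,0.7,0],[0,0,0],0],
    [[-0.4,1.4,0],[0,0,0],0],
    [[-0.6,2.2,0],[0,0,0],0],
    [[-0.9,3,0],[0,0,0],0],
    [[-0.9,3,0],[0,0,0],0]
  ]
}}

```text
time_s: 8.65
ee_pos: [528.5, -128.7, 304.1]
ee_rot: [180.0, 0.0, 16.5]
force: [-0.1, -0.4, -0.3]
gripper_width: 0.3
```

```bash
python3 look.py 10; python3 tip.py
```

```text
[ 528.6 -128.8  304.1] [1.7998e+02 1.0000e-02 1.6490e+01] F along d -0.05 [-0.44 -0.19 -0.26] tip travel-coord -14.83 lat 0.11 t 8.75 0.2794167250255383
side [333 205  18  18 288] [341.3 213.7]
scene [289 193  16  25 282] [296.7 204.9]
0 [[338.8, 210.1], [288.8, 202.6]]
18 [[340.7, 213.9], [297.0, 205.2]]
36 [[342.7, 217.8], [305.4, 207.8]]
54 [[344.7, 221.8], [313.8, 210.5]]
72 [[346.9, 225.9], [322.2, 213.2]]
tip [ 528.6 -128.9  113.1] coord -14.9 lat 0.1
fix rotvec [ 0.0004 -0.     -0.0016]
```

Call:
{"op": "jog_arm", "data": {
  "series": [
    [[-0.4,1.3,0],[0,0,0],0],
    [[-0.8,2.6,0],[0,0,0],0],
    [[-1.2,4,0],[0,0,0],0],
    [[-1.6,5.4,0],[0,0,0],0],
    [[-1.6,5.4,0],[0,0,0],0]
  ]
}}

```text
time_s: 9.17
ee_pos: [527.0, -123.4, 304.1]
ee_rot: [179.9, 0.0, 16.5]
force: [0.2, -1.5, 0.2]
gripper_width: 0.2
```

Call:
{"op": "jog_arm", "data": {
  "series": [
    [[-0.3,1,0],[0,0,0],0],
    [[-0.6,2,0],[0,0,0],0],
    [[-0.9,3,0],[0,0,0],0],
    [[-1.1,3.8,0],[0,0,0],0],
    [[-1.1,3.8,0],[0,0,0],0]
  ]
}}

```text
time_s: 9.58
ee_pos: [525.9, -119.7, 304.1]
ee_rot: [179.9, 0.0, 16.5]
force: [0.2, -3.6, -0.0]
gripper_width: 0.3
```

Call:
{"op": "jog_arm", "data": {
  "series": [
    [[-0.3,1,0],[0,0,0],0],
    [[-0.6,2,0],[0,0,0],0],
    [[-0.9,3,0],[0,0,0],0],
    [[-1.1,3.8,0],[0,0,0],0],
    [[-1.1,3.8,0],[0,0,0],0]
  ]
}}

```text
time_s: 10.0
ee_pos: [524.6, -115.3, 304.1]
ee_rot: [180.0, 0.0, 16.5]
force: [-0.1, 0.1, -0.3]
gripper_width: 0.5
```

Call:
{"op": "jog_arm", "data": {
  "series": [
    [[-0.2,0.7,0],[0,0,0],0],
    [[-0.4,1.4,0],[0,0,0],0],
    [[-0.6,2.2,0],[0,0,0],0],
    [[-0.9,3,0],[0,0,0],0],
    [[-0.9,3,0],[0,0,0],0]
  ]
}}

```text
time_s: 10.42
ee_pos: [523.6, -112.1, 304.1]
ee_rot: [-180.0, 0.0, 16.5]
force: [-1.1, -0.5, 0.2]
gripper_width: 0.4
```

```bash
python3 look.py 11; python3 tip.py
```

```text
[ 523.7 -112.2  304.1] [1.800e+02 1.000e-02 1.651e+01] F along d -0.61 [ 0.18 -0.58 -0.15] tip travel-coord 2.43 lat 0.14 t 10.5167 0.4964462347647252
side [334 209  19  18 303] [343.2 217.5]
scene [297 195  16  26 282] [305.  207.5]
0 [[338.8, 210.1], [288.8, 202.6]]
18 [[340.7, 213.9], [297.0, 205.2]]
36 [[342.7, 217.8], [305.4, 207.8]]
54 [[344.7, 221.8], [313.8, 210.5]]
72 [[346.9, 225.9], [322.2, 213.2]]
tip [ 523.7 -112.3  113.1] coord 2.4 lat 0.1
fix rotvec [ 0.0001 -0.0002 -0.002 ]
```

Call:
{"op": "jog_arm", "data": {
  "series": [
    [[-0.4,1.3,0],[0,0,0],0],
    [[-0.8,2.6,0],[0,0,0],0],
    [[-1.2,4,0],[0,0,0],0],
    [[-1.6,5.4,0],[0,0,0],0],
    [[-1.6,5.4,0],[0,0,0],0]
  ]
}}

```text
time_s: 10.93
ee_pos: [522.0, -106.6, 304.1]
ee_rot: [-180.0, 0.0, 16.5]
force: [-0.2, 0.4, 0.1]
gripper_width: 0.7
```

Call:
{"op": "jog_arm", "data": {
  "series": [
    [[-0.3,1,0],[0,0,0],0],
    [[-0.6,2,0],[0,0,0],0],
    [[-0.9,3,0],[0,0,0],0],
    [[-1.1,3.8,0],[0,0,0],0],
    [[-1.1,3.8,0],[0,0,0],0]
  ]
}}

```text
time_s: 11.35
ee_pos: [521.0, -103.0, 304.2]
ee_rot: [180.0, 0.0, 16.5]
force: [0.5, -2.6, -0.6]
gripper_width: 0.6
```

Call:
{"op": "jog_arm", "data": {
  "series": [
    [[-0.3,1,0],[0,0,0],0],
    [[-0.6,2,0],[0,0,0],0],
    [[-0.9,3,0],[0,0,0],0],
    [[-1.1,3.8,0],[0,0,0],0],
    [[-1.1,3.8,0],[0,0,0],0]
  ]
}}

```text
time_s: 11.77
ee_pos: [519.7, -98.7, 304.1]
ee_rot: [-180.0, 0.0, 16.5]
force: [0.0, -0.0, 0.0]
gripper_width: 0.6
```

Call:
{"op": "jog_arm", "data": {
  "series": [
    [[-0.2,0.7,0],[0,0,0],0],
    [[-0.4,1.4,0],[0,0,0],0],
    [[-0.6,2.2,0],[0,0,0],0],
    [[-0.9,3,0],[0,0,0],0],
    [[-0.9,3,0],[0,0,0],0]
  ]
}}

```text
time_s: 12.18
ee_pos: [518.7, -95.4, 304.1]
ee_rot: [-179.9, 0.0, 16.5]
force: [0.1, 0.8, 0.6]
gripper_width: 0.5
```

```bash
python3 look.py 12; python3 tip.py
```

```text
[518.8 -95.6 304.1] [-1.7996e+02  1.0000e-02  1.6520e+01] F along d -0.37 [ 0.34 -0.29  0.16] tip travel-coord 19.77 lat 0.18 t 12.2833 0.21050034496545672
side [336 213  19  18 311] [345.1 221.4]
scene [306 198  15  25 273] [313.4 210.3]
0 [[338.8, 210.1], [288.8, 202.6]]
18 [[340.7, 213.9], [297.0, 205.2]]
36 [[342.7, 217.8], [305.4, 207.8]]
54 [[344.7, 221.8], [313.8, 210.5]]
72 [[346.9, 225.9], [322.2, 213.2]]
tip [518.7 -95.5 113.1] coord 19.9 lat 0.1
fix rotvec [-0.0007 -0.0005 -0.0021]
```

Both views put the lever in the third notch (54 mm). Now I'll back away and check.

Call:
{"op": "jog_arm", "data": {
  "series": [
    [[3,-10,0],[0,0,0],0],
    [[6,-20,0],[0,0,0],0],
    [[6,-20,30],[0,0,0],0],
    [[6,-20,65],[0,0,0],0],
    [[6,-20,100],[0,0,0],0]
  ]
}}

```text
time_s: 12.7
ee_pos: [524.9, -116.8, 404.7]
ee_rot: [-179.9, 0.1, 16.5]
force: [0.3, -0.1, 0.1]
gripper_width: 0.4
```

Call:
{"op": "jog_arm", "data": {
  "series": [
    [[0,0,10],[0,0,0],0],
    [[0,0,10],[0,0,0],0],
    [[0,0,10],[0,0,0],0],
    [[0,0,10],[0,0,0],0],
    [[0,0,10],[0,0,0],0]
  ]
}}

```text
time_s: 13.12
ee_pos: [524.7, -117.0, 412.8]
ee_rot: [-179.8, 0.3, 16.4]
force: [-0.3, 0.7, -0.1]
gripper_width: 0.3
```

```bash
python3 look.py 13; python3 - <<'E'
from h import *
s,f=grab("wrist","pics/wrist13.png")
m,d=np.load("box.npy")
hsv=cv2.cvtColor(f["pixels"],cv2.COLOR_RGB2HSV); q=cv2.inRange(hsv,(4,150,190),(14,255,255)); q[300:]=0;q[:100]=0
ys,xs=np.where(q>0); c=((xs.min()+xs.max())/2,(ys.min()+ys.max())/2); print(c,ys.min(),ys.max(),"travel+1.1:",(cast(s,f,c,138)-m)@d+45)
E
```

```text
[ 524.8 -116.9  413.2] [-179.83    0.27   16.46] F along d -0.26 [-0.44 -0.4  -0.07] tip travel-coord -2.36 lat -0.11 t 13.2167 0.4063886894347404
side [336 213  19  18 306] [345.2 221.6]
scene [306 198  15  25 269] [313.5 210.3]
0 [[338.8, 210.1], [288.8, 202.6]]
18 [[340.7, 213.9], [297.0, 205.2]]
36 [[342.7, 217.8], [305.4, 207.8]]
54 [[344.7, 221.8], [313.8, 210.5]]
72 [[346.9, 225.9], [322.2, 213.2]]
(np.float64(324.0), np.float64(169.0)) 158 180 travel+1.1: 55.1413080031959
```

View pics/wrist13.png

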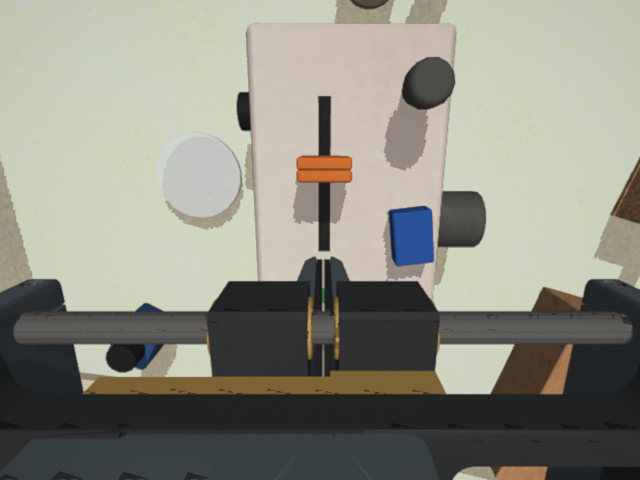

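View pics/scene13.png

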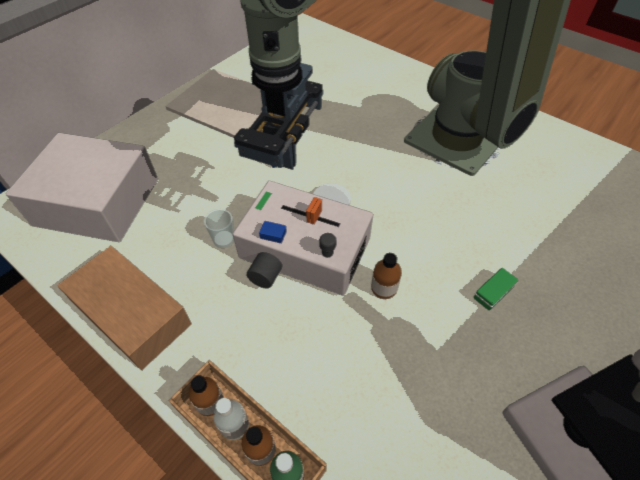

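The wrist view shows the lever at (324,169), which is a travel of 55.1 mm, or 54 mm after taking off the 1.1 mm measurement bias. The gripper is clear of everything, and the scene view shows the bystanders unmoved.

```bash
python3 -c "
from h import *
env.job_done(); print(telemetry.state()['time_s'])"
```

```text
the job is handed in; nothing more can be done
the job is handed in; nothing more can be done
```

The lever is resting in the third notch, the fingers are well clear of it, and the job is handed in after about 13 s.

- **Home push:** the lever started on click 1. I pushed it with the shut fingertips from the +y side until it jumped home, then pressed it against the hard stop at about 12 N. A camera check afterwards put it at 0 mm.
- **Three clicks back:** I pushed from the home side in small steps. I saw the lever settle at 18, 36 and 54 mm in turn, and stopped the fingertips short of where they would have pushed it on.
- **Last checks:** all three cameras agree on the third notch. The wrist view read 55.1 mm, which is 54 mm after the roughly 1.1 mm bias seen at the earlier notches. The tips were about 84 mm above the lever's top, with no contact force. I compared the bystanders by eye in the pictures, without measuring each one, and none had moved.

No check failed or disagreed.

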